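Put the microscope objectives away in the colour-coded tray

TASK

Put the microscope's objectives away: stand the red, yellow, green and blue banded ones upright in the grey tray, each flat on the floor of the well of its own colour. They are delicate glass, so set them down gently and do not drop them or knock them over. Leave the two look-alikes, with the white and the black band, standing where they are.

Things in the scene. Friction and masses are not known exactly. Their poses are not given: they have to be found in the camera images.
- red_center (a point): Red-banded objective: silver barrel 28 mm across, 60 mm tall, 0.12 kg, upright and loose; straight-sided up to 44 mm, then a red cone to a 15 mm nose; band on the cone and the top 7 mm of barrel. Point: on its axis half-way up, 30 mm above its underside; z up. Other objectives are 75 mm or more away between centres; only a ruler and forceps, under 7 mm high, lie between.
- yellow_center (a point): Yellow-banded objective: silver barrel 28 mm across, 60 mm tall, 0.12 kg, upright and loose; straight-sided up to 44 mm, then a yellow cone to a 15 mm nose; band on the cone and the top 7 mm of barrel. Point: on its axis half-way up, 30 mm above its underside; z up. Other objectives are 75 mm or more away between centres; only a ruler and forceps, under 7 mm high, lie between.
- green_center (a point): Green-banded objective: silver barrel 28 mm across, 60 mm tall, 0.12 kg, upright and loose; straight-sided up to 44 mm, then a green cone to a 15 mm nose; band on the cone and the top 7 mm of barrel. Point: on its axis half-way up, 30 mm above its underside; z up. Other objectives are 75 mm or more away between centres; only a ruler and forceps, under 7 mm high, lie between.
- blue_center (a point): Blue-banded objective: silver barrel 28 mm across, 60 mm tall, 0.12 kg, upright and loose; straight-sided up to 44 mm, then a blue cone to a 15 mm nose; band on the cone and the top 7 mm of barrel. Point: on its axis half-way up, 30 mm above its underside; z up. Other objectives are 75 mm or more away between centres; only a ruler and forceps, under 7 mm high, lie between.
- white_center (a point): White-banded objective, a look-alike with no well: silver barrel 28 mm across, 60 mm tall, 0.12 kg, upright and loose; straight-sided up to 44 mm, then a white cone to a 15 mm nose; band on the cone and the top 7 mm of barrel. Point: on its axis half-way up, 30 mm above its underside; z up. Other objectives are 75 mm or more away between centres; only a ruler and forceps, under 7 mm high, lie between.
- black_center (a point): Black-banded objective, a look-alike with no well: silver barrel 28 mm across, 60 mm tall, 0.12 kg, upright and loose; straight-sided up to 44 mm, then a black cone to a 15 mm nose; band on the cone and the top 7 mm of barrel. Point: on its axis half-way up, 30 mm above its underside; z up. Other objectives are 75 mm or more away between centres; only a ruler and forceps, under 7 mm high, lie between.
- red_well_floor (a point): Red well: round cup fixed in the grey tray, 48 mm inside, 60 mm outside diameter, lip 6 mm above its flat floor. Point: centre of the floor, 9 mm above the bench, z up; a seated objective's centre is 30 mm above it. The four wells form a square of 84 mm pitch, in any order, in a fixed tray 186 mm square, rim 14 mm high, turned up to 0.3 rad.
- yellow_well_floor (a point): Yellow well: round cup fixed in the grey tray, 48 mm inside, 60 mm outside diameter, lip 6 mm above its flat floor. Point: centre of the floor, 9 mm above the bench, z up; a seated objective's centre is 30 mm above it. The four wells form a square of 84 mm pitch, in any order, in a fixed tray 186 mm square, rim 14 mm high, turned up to 0.3 rad.
- green_well_floor (a point): Green well: round cup fixed in the grey tray, 48 mm inside, 60 mm outside diameter, lip 6 mm above its flat floor. Point: centre of the floor, 9 mm above the bench, z up; a seated objective's centre is 30 mm above it. The four wells form a square of 84 mm pitch, in any order, in a fixed tray 186 mm square, rim 14 mm high, turned up to 0.3 rad.
- blue_well_floor (a point): Blue well: round cup fixed in the grey tray, 48 mm inside, 60 mm outside diameter, lip 6 mm above its flat floor. Point: centre of the floor, 9 mm above the bench, z up; a seated objective's centre is 30 mm above it. The four wells form a square of 84 mm pitch, in any order, in a fixed tray 186 mm square, rim 14 mm high, turned up to 0.3 rad.

How it is judged:
By the outcome, as a careful person would: the job done as asked, in the order asked, and still so for the second after the job is handed in, with the robot touching nothing.
It also fails if it takes over 101 s, if anything falls off the work surface, if the arm or the gripper's body presses on something with over 40 N, if the wrist force passes 120 N, or if a joint passes its speed limit or range.

ROBOT

A 6-joint arm with a two-finger parallel gripper is mounted at the origin on the work surface. World frame = base frame: x ahead of the robot, y to its left, z up, the work surface at z = 0. Lengths are in m, angles in rad, forces in N, time in s.
With the tool pointing down it reaches from about 0.275 to 0.75 m from the base axis. Payload 10.2 kg.
Tool frame: the origin (TCP) lies on the centre line of the jaws, within the pads' length; the fingertips stand 8 mm ahead of it and the grasp point (between the pads) lies 11 mm behind it; z points along the fingers, y is the line along which they close (so a half turn about z gives the same grasp; the last joint's range is limited). The gripper opens to 85 mm and grips with 20 to 120 N. Pads are 22 mm wide; open, the fingers measure 114 mm over their backs; the gripper's body (76 mm by 85 mm) begins 54 mm behind the grasp point. The pads swing forward as they close: fully open they stand 13 mm farther back than shut.
Start: joints at [-1.383, 0.313, 1.498, -0, 1.331, -0.223], TCP at [0.21, -0.481, 0.239] pointing down, gripper open.
Joint ranges: [-2.94, 2.94], [-0.97, 2.17], [0.19, 2.56], [-1.23, 4.37], [0.02, 3.11], [-2.88, 2.88]. Speed limits (rad/s): [2.39, 2.39, 3.01, 3.14, 3.14, 3.14].

INTERFACE

Orientations are given as a unit quaternion [x, y, z, w].
In Python, from plant import r gives the robot as it stands.
- The arm moves only by the shell command python3 -m crank 'ROWS'. ROWS is text: rows parted by semicolons, each of 7 numbers parted by spaces: the turn, a rotation vector about the tool's x, y, z as a fraction of full scale, then the shift along the tool's x, y, z as a fraction of full scale, then the closure, from -1 (fully open) to 1 (shut). In form: rx ry rz x y z jaw; .... A call has 1 to 20 rows; each row is the pose to reach, as a shift and turn from the pose commanded when the call began, along the tool's axes at that moment; what a row does not reach only later rows make up. Full scale, the value 1, is 200 mm for a shift and 60 degrees for a turn. A row lasts 1/8 s, in which the tool goes at most 62.5 mm and 10.7 degrees, less where a joint would pass 70% of its speed; a pose out of reach is approached as far as the arm can. A call with a number of a shift or a turn outside -1 to 1 is refused whole. A call with a gripper value outside its range is refused whole. The fingers move at their own pace and stop on an object; the grip force is fixed at half the most. Time passes only in rows, so rows that repeat a pose let the fingers close. It gives the time, the measured TCP pose, the force, the opening and the grip force at its end, in the units of the state.
- r.sense(): the state, without advancing time (a new reading comes with each control period).
- r.capture(name): name is "scene" or "top" or "wrist"; returns a dict with "img" (420x560x3 uint8, red, green, blue), "fov_y" (degrees; the focal length in pixels is half the picture's height over the tangent of half this angle, whatever the lens; pixels are square), "cx", "cy" (the principal point, pixels), "pose" (4x4, takes a point from camera to world coordinates). Camera axes: x right, y down, z forward; pixel columns grow to the right and rows downward; lengths in m; the calibration is good to about 2 mm. A picture is of the moment at which its call begins. There is no depth.
- r.job_done(): hands the job in; it is judged then, once.
The state is a dict: "t": time; "q": joint angles; "joint_velocities": joint speeds; "tau": joint torques, N m; "ee_pos": TCP position; "tcp_rot": TCP orientation; "wrist_force": force on the tool from outside, world axes, zero at the start; "wrist_torque": the same for the moment, N m; "gripper_width": finger opening in m; "grip_force": force on a finger pad.
Only numpy, scipy, OpenCV 4.12 (cv2) and the standard library are available. Lean on these libraries where they do the work, as an engineer would, in place of code of your own. Each camera call takes 0.05 s, during which the arm holds its last target. There are 200 camera calls.

## Working session

There is one attempt and no reset: what is moved stays moved. The work goes in short steps, Python scripts to look and compute and a shell command to move; the robot and the scene stay as the last step left them, time stands still between calls to the robot, and variables do not carry over. Pictures are saved under pics/ and viewed, at most 14 in all, crops included, and the job is handed in when it is done.

```bash
mkdir -p pics; ls; python3 - <<'E'
from plant import r
import cv2
s=r.sense();print({k:s[k] for k in('t','ee_pos','tcp_rot','gripper_width')})
for n in('scene','top'):
    c=r.capture(n);cv2.imwrite(f'pics/{n}0.png',c['img'][:,:,::-1]);print(n,c['fov_y'],c['cx'],c['cy'],c['pose'])
E
```

```text
pics
{'t': 0.0, 'ee_pos': array([ 0.20960528, -0.48105942,  0.23871514]), 'tcp_rot': array([ 9.78980220e-01,  2.03954085e-01,  1.48432064e-05, -6.77594717e-04]), 'gripper_width': 0.08528876147683008}
scene 46.10186384809838 287.82263854943415 215.80271359973028 [[ 0.8875025   0.28066572 -0.36546693  0.9227268 ]
 [ 0.46062258 -0.56253456  0.68657243 -0.71424386]
 [-0.01289043 -0.77767707 -0.62853179  0.68501784]
 [ 0.          0.          0.          1.        ]]
top 57.75698119992606 276.06135728788104 208.81394947041667 [[-2.50255197e-02 -9.95362605e-01  9.28816913e-02  4.80499878e-01]
 [-9.99683721e-01  2.51482544e-02  1.51024633e-04 -2.14248456e-02]
 [-2.48613668e-03 -9.28485353e-02 -9.95677141e-01  7.65156381e-01]
 [ 0.00000000e+00  0.00000000e+00  0.00000000e+00  1.00000000e+00]]
```

View pics/scene0.png

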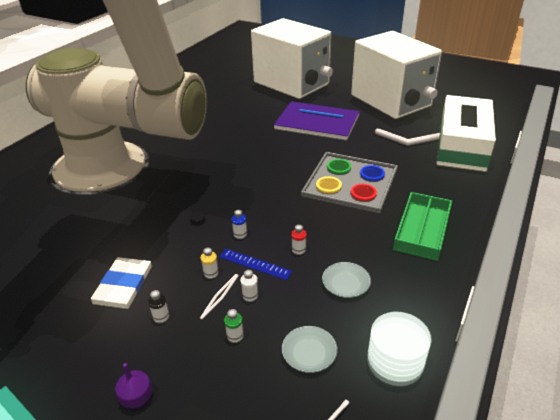

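View pics/top0.png

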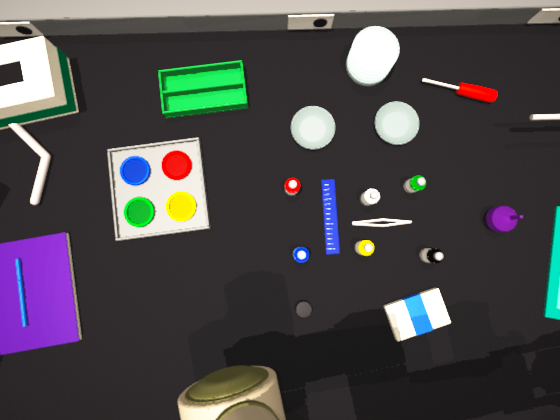

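Scene and top show six objectives. In top, the noses are at red (293,186), white (371,196), green (418,183), yellow (366,248), blue (301,255) and black (432,256). The wells are at blue (135,170), red (177,165), green (140,212) and yellow (182,206).

```bash
cat > h.py <<'E'
import numpy as np,cv2
from plant import r
def ray(c,uv):
    f=210/np.tan(np.radians(c['fov_y']/2))
    P=np.array(c['pose']);d=P[:3,:3]@np.array([(uv[0]-c['cx'])/f,(uv[1]-c['cy'])/f,1])
    return P[:3,3],d
def plane(c,uv,z):
    o,d=ray(c,uv);return o+d*(z-o[2])/d[2]
def proj(c,p):
    f=210/np.tan(np.radians(c['fov_y']/2))
    P=np.array(c['pose']);q=P[:3,:3].T@(np.array(p)-P[:3,3])
    return np.array([c['cx']+f*q[0]/q[2],c['cy']+f*q[1]/q[2]])
def tri(rs):
    A=0;b=0
    for o,d in rs:
        d=d/np.linalg.norm(d);M=np.eye(3)-np.outer(d,d);A=A+M;b=b+M@o
    return np.linalg.solve(A,b)
H={'red':((0,6),(174,180)),'yellow':((18,34),),'green':((45,75),),'blue':((105,124),)}
def mask(img,col,s=130,v=60):
    h=cv2.cvtColor(img,cv2.COLOR_RGB2HSV);m=0
    for a,b in H[col]: m=m|cv2.inRange(h,(a,s,v),(b,255,255))
    return m
def blobs(img,col,box,**k):
    x0,y0,x1,y1=box;m=mask(img,col,**k);m2=np.zeros_like(m);m2[y0:y1,x0:x1]=m[y0:y1,x0:x1]
    cs,_=cv2.findContours(m2,cv2.RETR_EXTERNAL,cv2.CHAIN_APPROX_NONE)
    return max(cs,key=cv2.contourArea)
E
python3 - <<'E'
from h import *
T=r.capture('top');S=r.capture('scene')
t={'red':(293,186),'green':(418,183),'yellow':(366,248),'blue':(301,255)}
s={'red':(299,237),'green':(234,321),'yellow':(209,258),'blue':(239,220)}
w={'red':(177,165),'green':(140,212),'yellow':(182,206),'blue':(135,170)}
ws={'red':(363,191),'green':(340,166),'yellow':(329,185),'blue':(372,173)}
def nose(img,uv,R=11):
    x,y=uv;g=img.min(2);m=np.zeros_like(g);m[y-R:y+R,x-R:x+R]=g[y-R:y+R,x-R:x+R]>130
    n,l,st,ce=cv2.connectedComponentsWithStats(m);i=1+np.argmax(st[1:,4]);return ce[i],st[i,4]
W={}
for c in t:
    ct=blobs(T['img'],c,(t[c][0]-14,t[c][1]-14,t[c][0]+14,t[c][1]+14));e,rad=cv2.minEnclosingCircle(ct)
    n,a=nose(T['img'],t[c])
    x,y,ww,hh=cv2.boundingRect(blobs(S['img'],c,(s[c][0]-14,s[c][1]-20,s[c][0]+14,s[c][1]+14)));e2=(x+ww/2-.5,y+hh/2-.5)
    print(c,'circ',np.round(e,1),round(rad,1),'@.042',plane(T,e,.042).round(4),'nose',n.round(1),a,plane(T,n,.06).round(4),'scene@.05',plane(S,e2,.05).round(4),'tri',tri([ray(T,e),ray(S,e2)]).round(4))
for c in w:
    ct=blobs(T['img'],c,(w[c][0]-20,w[c][1]-20,w[c][0]+20,w[c][1]+20));el=cv2.fitEllipse(cv2.convexHull(ct))
    ct=blobs(S['img'],c,(ws[c][0]-18,ws[c][1]-14,ws[c][0]+18,ws[c][1]+14));el2=cv2.fitEllipse(cv2.convexHull(ct))
    W[c]=plane(T,el[0],.013);print('well',c,np.round(el[0],1),np.round(el[1],1),W[c].round(4),'scene',plane(S,el2[0],.013).round(4))
m=np.mean(list(W.values()),0)
print(m,[ (c,np.linalg.norm(W[c]-m)*2**.5,np.degrees(np.arctan2(*(W[c]-m)[[1,0]]))) for c in W])
def big(C,u,n):
    a=C['img'][u[1]:u[3],u[0]:u[2]];return cv2.resize(a,(400,300),interpolation=cv2.INTER_NEAREST)
o=np.vstack([np.hstack([big(T,(270,160,450,295),0),big(T,(100,125,220,245),0)]),np.hstack([big(S,(140,190,320,350),0),big(S,(300,145,400,215),0)])])
cv2.imwrite('pics/z.png',o[:,:,::-1])
E
```

```text
red circ [292.1 185.1] 8.3 @.042 [ 0.5928 -0.0532  0.042 ] nose [292.3 183.6] 55 [ 0.593  -0.0529  0.06  ] scene@.05 [ 0.599  -0.0629  0.05  ] tri [ 0.5935 -0.053   0.0401]
green circ [417.7 182.5] 8.1 @.042 [ 0.5917 -0.2942  0.042 ] nose [421.  180.9] 57 [ 0.5919 -0.2937  0.06  ] scene@.05 [ 0.5971 -0.3     0.05  ] tri [ 0.5922 -0.2943  0.041 ]
yellow circ [366.  247.5] 8.5 @.042 [ 0.4703 -0.1893  0.042 ] nose [368.  247.4] 59 [ 0.4706 -0.1888  0.06  ] scene@.05 [ 0.4783 -0.1974  0.05  ] tri [ 0.4707 -0.1895  0.0399]
blue circ [301.  254.3] 8.4 @.042 [ 0.4606 -0.0662  0.042 ] nose [301.2 254.5] 64 [ 0.4607 -0.0655  0.06  ] scene@.05 [ 0.4675 -0.0751  0.05  ] tri [ 0.4608 -0.0661  0.041 ]
well red [176.2 164.8] [29.1 29.7] [0.6445 0.1769 0.013 ] scene [0.6468 0.1749 0.013 ]
well green [138.7 211.5] [29.4 30.2] [0.5521 0.2514 0.013 ] scene [0.5546 0.2494 0.013 ]
well yellow [180.6 205.8] [29.7 30.2] [0.5614 0.168  0.013 ] scene [0.5639 0.1646 0.013 ]
well blue [134.6 170.3] [28.8 29.7] [0.6353 0.2603 0.013 ] scene [0.6379 0.2584 0.013 ]
[0.59834908 0.21413587 0.013     ] [('red', np.float64(0.08388472418948965), np.float64(-38.92353606214899)), ('green', np.float64(0.08393855634208366), np.float64(141.1682845979187)), ('yellow', np.float64(0.08350886914292852), np.float64(-128.68606842020247)), ('blue', np.float64(0.08364318052898731), np.float64(51.27674867209114))]
```

View pics/z.png

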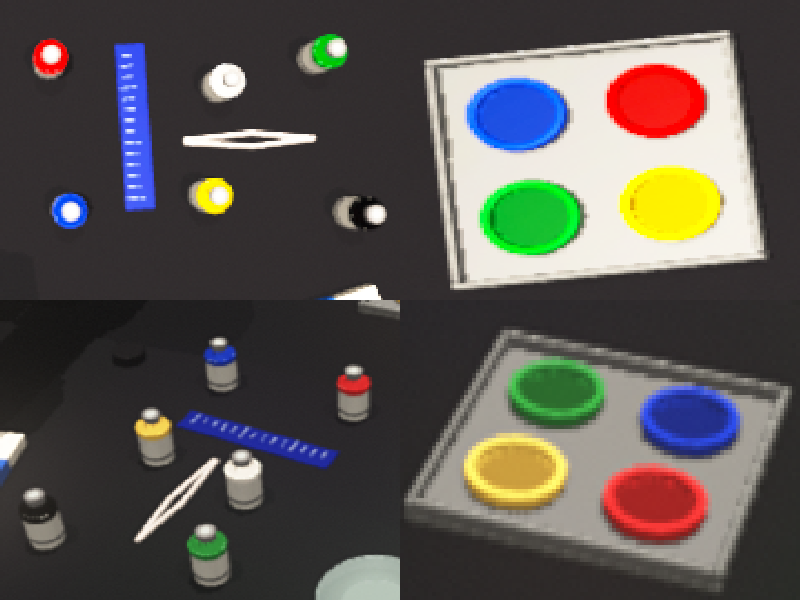

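```bash
python3 -m crank '0 0 .392 1 -.5 0 -1;0 0 .392 1 -.5 0 -1;0 0 .392 1 -.5 0 -1;0 0 .392 1 -.5 0 -1;0 0 .392 1 -.5 0 -1;0 0 .392 1 -.5 0 -1' && python3 -m crank '0 0 0 1 -1 0.3 -1;0 0 0 1 -1 0.3 -1;0 0 0 1 -1 0.3 -1;0 0 0 1 -1 0.3 -1;0 0 0 1 -1 0.3 -1;0 0 0 1 -1 0.3 -1;0 0 0 1 -1 0.3 -1'
```

```text
t: 0.95
ee_pos: [0.3529, -0.3101, 0.2392]
tcp_rot: [1.0, 0.0, -0.0, 0.0]
wrist_force: [-0.1, -0.6, -0.2]
gripper_width: 0.0856
grip_force: 0.0
t: 1.82
ee_pos: [0.5526, -0.1111, 0.1792]
tcp_rot: [1.0, -0.001, -0.0, 0.0]
wrist_force: [-0.5, -0.1, 0.1]
gripper_width: 0.0853
grip_force: 0.0
```

```bash
python3 -m crank '0 0 0 .2 -.285 0 -1;0 0 0 .2 -.285 0 -1;0 0 0 .2 -.285 0 -1;0 0 0 .2 -.285 0 -1'; python3 - <<'E'
from h import *
c=r.capture('wrist');cv2.imwrite('pics/w1.png',c['img'][:,:,::-1])
print(c['pose'],c['fov_y'],proj(c,(.593,-.053,.06)),proj(c,(.593,-.053,0.044)))
E
```

```text
t: 2.33
ee_pos: [0.5924, -0.0542, 0.1795]
tcp_rot: [1.0, -0.001, -0.0, 0.0]
wrist_force: [-0.1, 0.3, 0.2]
gripper_width: 0.0856
grip_force: 0.0
[[-7.34559532e-04 -9.64260344e-01 -2.64955560e-01  6.59460159e-01]
 [-9.99999729e-01  6.95901785e-04  2.39771674e-04 -5.54284105e-02]
 [-4.68192703e-05  2.64955664e-01 -9.64260594e-01  3.13625850e-01]
 [ 0.00000000e+00  0.00000000e+00  0.00000000e+00  1.00000000e+00]] 70.41318705117875 [272.38700955 210.14402984] [272.5371971  205.79538357]
```

View pics/w1.png

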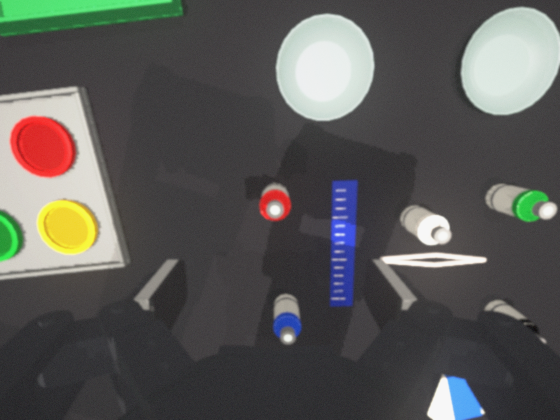

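Wrist view: red nose at (275,210), predicted (272,210), so it agrees within 2 mm, and the object sits midway between the jaws at (170) and (383). I'll go down on it.

```bash
python3 -m crank '0 0 0 .005 0 .25 -1;0 0 0 .005 0 .5 -1;0 0 0 .005 0 .7 -1;0 0 0 .005 0 .79 -1;0 0 0 .005 0 .795 -1;0 0 0 .005 0 .795 -1' && python3 -m crank '0 0 0 0 0 0 1;0 0 0 0 0 0 1;0 0 0 0 0 0 1;0 0 0 0 0 0 1;0 0 0 0 0 0 1;0 0 0 0 0 0 1;0 0 0 0 0 0 1;0 0 0 0 0 0 1' && python3 -m crank '0 0 0 0 0 -.1 1;0 0 0 0 0 -.25 1;0 0 0 0 0 -.5 1;0 0 0 0 0 -.5 1;0 0 0 0 0 -.5 1'; python3 - <<'E'
from h import *
c=r.capture('wrist');cv2.imwrite('pics/w2.png',c['img'][:,:,::-1])
E
```

```text
t: 3.12
ee_pos: [0.5949, -0.0532, 0.022]
tcp_rot: [1.0, 0.0, 0.001, 0.0]
wrist_force: [-0.1, 0.4, -0.1]
gripper_width: 0.0852
grip_force: 0.0
t: 4.12
ee_pos: [0.5942, -0.0527, 0.0207]
tcp_rot: [1.0, 0.0, 0.0, 0.0]
wrist_force: [-1.4, 0.2, 6.0]
gripper_width: 0.0257
grip_force: 58.8
t: 4.75
ee_pos: [0.5934, -0.0525, 0.1191]
tcp_rot: [1.0, 0.0, -0.001, -0.0]
wrist_force: [-0.9, 0.1, -1.0]
gripper_width: 0.0254
grip_force: 59.0
```

View pics/w2.png

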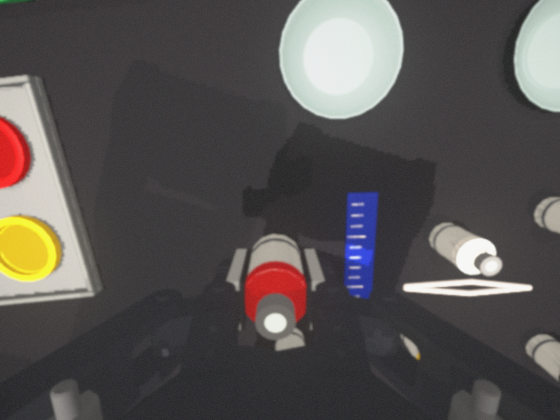

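The red objective is held: nose at (275,323), pads at about (238,270) and (315,270). The 25.5 mm width is below 28, so I'll check how it sits.

```bash
python3 - <<'E'
from h import *
c=r.capture('wrist');s=r.sense();x,y,z=s['ee_pos']
for dx in(-.015,-.01,-.005,0,.005,.01,.015):
    print(dx,[proj(c,(x+dx,y,z+h)).round(1) for h in(.039,.023)])
ct=blobs(c['img'],'red',(220,230,330,350));print(cv2.boundingRect(ct))
print(plane(c,(275,323),z+.039)-s['ee_pos'])
S=r.capture('scene');u=proj(S,s['ee_pos']).astype(int);print(u)
a=S['img'][u[1]-60:u[1]+60,u[0]-75:u[0]+75];cv2.imwrite('pics/s2.png',cv2.resize(a,(750,600))[:,:,::-1])
E
```

```text
-0.015 [array([271.9, 355. ]), array([272.4, 328.2])]
-0.01 [array([271.9, 343.9]), array([272.3, 318.2])]
-0.005 [array([271.9, 332.6]), array([272.3, 308. ])]
0 [array([271.9, 320.9]), array([272.3, 297.5])]
0.005 [array([271.8, 309. ]), array([272.3, 286.8])]
0.01 [array([271.8, 296.8]), array([272.3, 275.9])]
0.015 [array([271.8, 284.3]), array([272.3, 264.7])]
(244, 262, 63, 60)
[-0.00087533 -0.00115499  0.039     ]
[298 202]
```

View pics/s2.png

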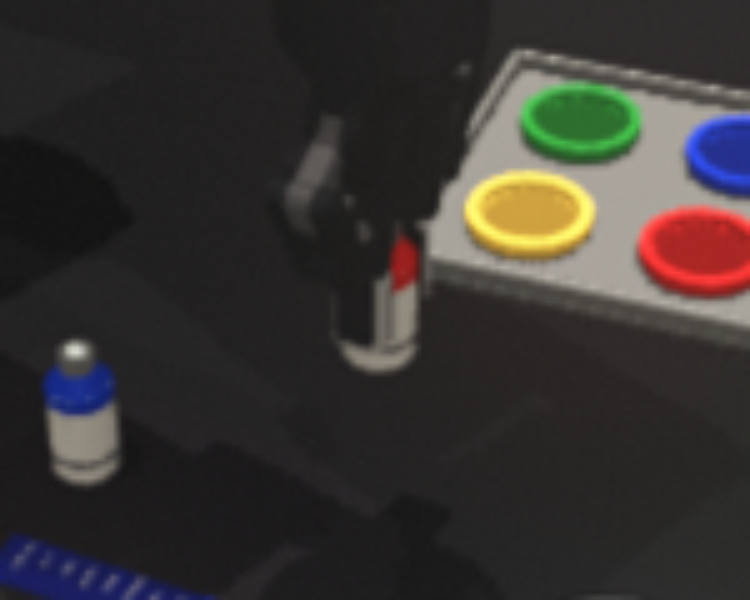

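Held upright and centred. Moving it to the red well.

```bash
python3 -m crank '0 0 0 .1 -.25 0 1;0 0 0 .15 -.5 0 1;0 0 0 .2 -.75 0 1;0 0 0 .25 -.9 0 1;0 0 0 .26 -.95 0 1;0 0 0 .26 -.95 0 1;0 0 0 .26 -.95 0 1'; python3 -m crank '0 0 0 0 -.19 0 1;0 0 0 0 -.19 0 1;0 0 0 0 -.19 0 1;0 0 0 0 -.19 0 1'; python3 - <<'E'
from h import *
c=r.capture('wrist');cv2.imwrite('pics/w3.png',c['img'][:,:,::-1]);s=r.sense();print(s['ee_pos'])
for w in [(.6445,.1769,.013),(.5614,.168,.013)]: print(proj(c,w))
T=c['img']
for n,b in(('yellow',(150,200,560,420)),('red',(150,130,420,330)),('blue',(0,100,200,330)),('green',(0,250,300,420))):
    try:
        ct=blobs(T,n,b);print(n,cv2.fitEllipse(cv2.convexHull(ct)),)
    except Exception as e: print(n,e)
E
```

```text
t: 5.78
ee_pos: [0.6458, 0.136, 0.1201]
tcp_rot: [1.0, -0.0, -0.0, 0.0]
wrist_force: [-0.1, -0.7, -1.5]
gripper_width: 0.0251
grip_force: 59.2
t: 6.28
ee_pos: [0.6461, 0.1741, 0.1203]
tcp_rot: [1.0, -0.0, -0.0, 0.0]
wrist_force: [-0.4, -0.1, -0.8]
gripper_width: 0.0254
grip_force: 59.3
[0.64604929 0.17427679 0.12034498]
[270.43183189 216.22733484]
[280.52554637 303.36769011]
yellow ((300.70916748046875, 322.00360107421875), (7.1419267654418945, 17.24868392944336), 50.32176208496094)
red ((272.2350158691406, 213.66090393066406), (67.93904876708984, 69.42706298828125), 91.25542449951172)
blue ((174.3788604736328, 223.9696502685547), (65.23722076416016, 70.40681457519531), 113.92735290527344)
green ((188.34060668945312, 288.94342041015625), (16.000808715820312, 33.31982421875), 82.43877410888672)
```

View pics/w3.png

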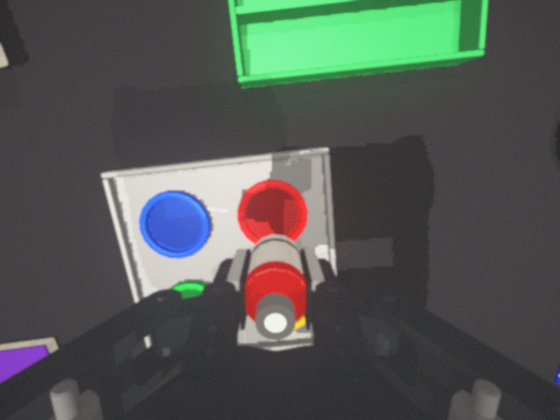

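Wrist view: red well centred at (272,213), within 2 mm of the estimate. I'll lower it in steps.

```bash
python3 -m crank '0 0 0 0 -.006 .15 1;0 0 0 0 -.006 .3 1;0 0 0 0 -.006 .4 1;0 0 0 0 -.006 .43 1;0 0 0 0 -.006 .44 1;0 0 0 0 -.006 .44 1;0 0 0 0 -.006 .44 1;0 0 0 0 -.006 .44 1'
```

```text
t: 7.32
ee_pos: [0.6461, 0.1765, 0.0328]
tcp_rot: [1.0, 0.0, 0.0, -0.0]
wrist_force: [0.1, -0.6, -1.2]
gripper_width: 0.0254
grip_force: 59.3
```

```bash
python3 -m crank '0 0 0 0 0 .005 1;0 0 0 0 0 .005 1;0 0 0 0 0 .01 1;0 0 0 0 0 .01 1'
```

```text
t: 7.82
ee_pos: [0.6459, 0.1765, 0.0302]
tcp_rot: [1.0, 0.0, -0.0, 0.0]
wrist_force: [0.5, -0.7, -1.2]
gripper_width: 0.0252
grip_force: 59.3
```

```bash
python3 -m crank '0 0 0 0 0 .0025 1;0 0 0 0 0 .0025 1;0 0 0 0 0 .0025 1'; python3 -m crank '0 0 0 0 0 .0025 1;0 0 0 0 0 .0025 1;0 0 0 0 0 .0025 1'; python3 -m crank '0 0 0 0 0 .0025 1;0 0 0 0 0 .0025 1;0 0 0 0 0 .0025 1'
```

```text
t: 8.2
ee_pos: [0.646, 0.1765, 0.0298]
tcp_rot: [1.0, 0.0, 0.0, 0.0]
wrist_force: [-0.3, 0.2, -1.0]
gripper_width: 0.0256
grip_force: 59.3
t: 8.57
ee_pos: [0.646, 0.1765, 0.0298]
tcp_rot: [1.0, 0.0, 0.0, -0.0]
wrist_force: [-2.5, -0.1, 6.4]
gripper_width: 0.0253
grip_force: 59.4
t: 8.95
ee_pos: [0.6461, 0.1765, 0.0298]
tcp_rot: [1.0, 0.0, 0.0, 0.0]
wrist_force: [-4.7, -1.3, 8.5]
gripper_width: 0.0252
grip_force: 59.9
```

```bash
python3 -m crank '0 0 0 0 0 -.0025 1;0 0 0 0 0 -.0025 .3;0 0 0 0 0 -.0025 .1;0 0 0 0 0 -.0025 -.1;0 0 0 0 0 -.0025 -.3;0 0 0 0 0 -.0025 -.3;0 0 0 0 0 -.0025 -.3;0 0 0 0 0 -.0025 -.3' && python3 -m crank '0 0 0 0 0 -.1 -.3;0 0 0 0 0 -.3 -.3;0 0 0 0 0 -.6 -.3;0 0 0 0 0 -.6 -.3;0 0 0 0 0 -.6 -.3'; python3 - <<'E'
from h import *
c=r.capture('wrist');cv2.imwrite('pics/w4.png',c['img'][:,:,::-1])
E
```

```text
t: 9.95
ee_pos: [0.6459, 0.1765, 0.0293]
tcp_rot: [1.0, 0.0, 0.0, -0.0]
wrist_force: [-1.1, -0.4, 0.0]
gripper_width: 0.0553
grip_force: 0.0
t: 10.58
ee_pos: [0.6457, 0.1765, 0.1498]
tcp_rot: [1.0, 0.0, 0.0, -0.0]
wrist_force: [-0.1, -0.5, -0.6]
gripper_width: 0.0555
grip_force: 0.0
```

View pics/w4.png

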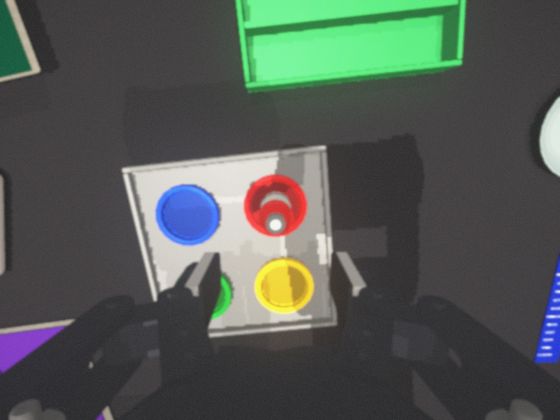

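Red stands in its well, with the nose at (275,224) inside the ring. Next is yellow.

```bash
python3 -m crank '0 0 0 -.5 1 0 -1;0 0 0 -.5 1 0 -1;0 0 0 -.5 1 0 -1;0 0 0 -.5 1 0 -1;0 0 0 -.5 1 0 -1;0 0 0 -.5 1 0 -1'; python3 -m crank '0 0 0 -.375 .83 0 -1;0 0 0 -.375 .83 0 -1;0 0 0 -.375 .83 0 -1;0 0 0 -.375 .83 0 -1;0 0 0 -.375 .83 0 -1;0 0 0 -.375 .83 0 -1'; cat > look.py <<'E'
from h import *
import sys
n=sys.argv[1];p=np.array(eval(sys.argv[2]))   # expected xy
c=r.capture('wrist');s=r.sense();u=proj(c,(*p,.06)).astype(int);print('pred',u)
b=(u[0]-35,u[1]-45,u[0]+35,u[1]+25);ct=blobs(c['img'],n,b)
x,y,w,h=cv2.boundingRect(ct);print('band',x,y,w,h)
g=c['img'].astype(int);m=((g.max(2)-g.min(2)<40)&(g.min(2)>110)).astype(np.uint8)
k=np.zeros_like(m);k[y+h//3:y+h+18,x-6:x+w+6]=1
_,l,st,ce=cv2.connectedComponentsWithStats(m*k);i=1+np.argmax(st[1:,4])
q=plane(c,ce[i],.06);print('nose',ce[i].round(1),st[i,4],q.round(4),'d units',((q-s['ee_pos'])*[5,-5,-5])[:2].round(3),s['ee_pos'].round(4))
E
python3 look.py yellow '(.4705,-.189)'
```

```text
t: 11.38
ee_pos: [0.546, -0.0231, 0.1487]
tcp_rot: [1.0, 0.0, -0.001, -0.0]
wrist_force: [0.0, 0.8, 0.7]
gripper_width: 0.0853
grip_force: 0.0
t: 12.12
ee_pos: [0.4717, -0.1881, 0.1491]
tcp_rot: [1.0, 0.001, -0.0, -0.0]
wrist_force: [0.9, -0.3, 0.1]
gripper_width: 0.0856
grip_force: 0.0
pred [274 222]
band 259 199 37 35
nose [277.  220.5] 258 [ 0.4718 -0.1907  0.06  ] d units [0.001 0.012] [ 0.4716 -0.1883  0.1492]
```

```bash
python3 -m crank '0 0 0 0 .004 .2 -1;0 0 0 0 .004 .4 -1;0 0 0 0 .004 .55 -1;0 0 0 0 .004 .63 -1;0 0 0 0 .004 .643 -1;0 0 0 0 .004 .643 -1;0 0 0 0 .004 .643 -1' && python3 -m crank '0 0 0 0 0 0 1;0 0 0 0 0 0 1;0 0 0 0 0 0 1;0 0 0 0 0 0 1;0 0 0 0 0 0 1;0 0 0 0 0 0 1;0 0 0 0 0 0 1;0 0 0 0 0 0 1' && python3 -m crank '0 0 0 0 0 -.1 1;0 0 0 0 0 -.25 1;0 0 0 0 0 -.5 1;0 0 0 0 0 -.5 1;0 0 0 0 0 -.5 1'
```

```text
t: 13.05
ee_pos: [0.4716, -0.1906, 0.0217]
tcp_rot: [1.0, 0.0, 0.001, 0.001]
wrist_force: [0.3, 0.2, -0.2]
gripper_width: 0.0857
grip_force: 0.0
t: 14.05
ee_pos: [0.4712, -0.1905, 0.021]
tcp_rot: [1.0, 0.0, 0.0, 0.0]
wrist_force: [-1.0, 0.7, 4.9]
gripper_width: 0.0252
grip_force: 58.9
t: 14.68
ee_pos: [0.4705, -0.19, 0.1197]
tcp_rot: [1.0, 0.0, -0.001, -0.001]
wrist_force: [0.3, 0.7, -1.8]
gripper_width: 0.0254
grip_force: 59.1
```

```bash
python3 -m crank '0 0 0 .1 -.25 0 1;0 0 0 .2 -.5 0 1;0 0 0 .3 -.75 0 1;0 0 0 .3 -.95 0 1;0 0 0 .3 -.95 0 1;0 0 0 .3 -.95 0 1'; python3 -m crank '0 0 0 .16 -.25 0 1;0 0 0 .16 -.5 0 1;0 0 0 .16 -.75 0 1;0 0 0 .16 -.835 0 1;0 0 0 .16 -.835 0 1;0 0 0 .16 -.835 0 1;0 0 0 .16 -.835 0 1'; python3 - <<'E'
from h import *
c=r.capture('wrist');T=c['img'];s=r.sense();print(s['ee_pos'])
ct=blobs(T,'yellow',(225,130,330,255));print(cv2.fitEllipse(cv2.convexHull(ct)),proj(c,(.563,.167,.013)))
cv2.imwrite('pics/w5.png',T[:,:,::-1])
E
```

```text
t: 15.42
ee_pos: [0.5305, -0.0007, 0.1196]
tcp_rot: [1.0, 0.0, -0.001, -0.0]
wrist_force: [0.0, -0.4, -1.3]
gripper_width: 0.0254
grip_force: 59.4
t: 16.3
ee_pos: [0.5632, 0.1653, 0.1207]
tcp_rot: [1.0, -0.001, -0.0, 0.0]
wrist_force: [0.2, 0.0, -2.6]
gripper_width: 0.0248
grip_force: 59.5
[0.56313082 0.16551688 0.12073023]
((272.572021484375, 213.9969482421875), (67.77561950683594, 69.40095520019531), 94.51131439208984) [271.69407751 214.53675354]
```

View pics/w5.png

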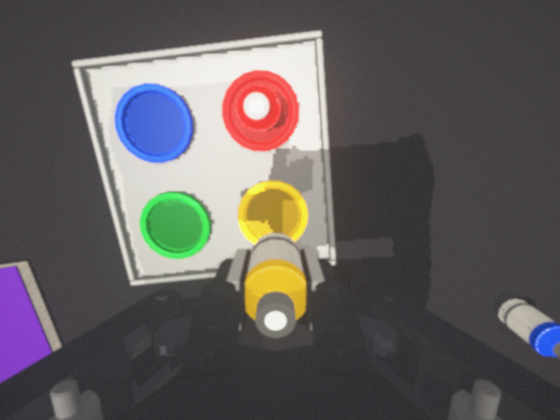

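Yellow hangs over its well (ring centre at 272,214), and red stands in its own. Lowering.

```bash
python3 -m crank '0 0 0 0 -.006 .15 1;0 0 0 0 -.006 .3 1;0 0 0 0 -.006 .4 1;0 0 0 0 -.006 .435 1;0 0 0 0 -.006 .445 1;0 0 0 0 -.006 .445 1;0 0 0 0 -.006 .445 1;0 0 0 0 -.006 .445 1' ; python3 -m crank '0 0 0 0 0 .0025 1;0 0 0 0 0 .005 1;0 0 0 0 0 .005 1;0 0 0 0 0 .005 1'; python3 -m crank '0 0 0 0 0 .0025 1;0 0 0 0 0 .0025 1;0 0 0 0 0 .0025 1;0 0 0 0 0 .0025 1'
```

```text
t: 17.35
ee_pos: [0.5631, 0.1679, 0.0321]
tcp_rot: [1.0, 0.0, 0.0, -0.0]
wrist_force: [-0.4, 0.3, -1.5]
gripper_width: 0.0254
grip_force: 59.5
t: 17.85
ee_pos: [0.5629, 0.1679, 0.0307]
tcp_rot: [1.0, 0.0, 0.0, -0.0]
wrist_force: [-0.1, -1.6, -2.0]
gripper_width: 0.0251
grip_force: 59.5
t: 18.35
ee_pos: [0.5629, 0.1679, 0.0302]
tcp_rot: [1.0, 0.0, 0.0, -0.0]
wrist_force: [0.4, -0.3, -1.4]
gripper_width: 0.0254
grip_force: 59.5
```

```bash
python3 -m crank '0 0 0 0 0 .0025 1;0 0 0 0 0 .0025 1;0 0 0 0 0 .0025 1'; python3 -m crank '0 0 0 0 0 .0025 1;0 0 0 0 0 .0025 1;0 0 0 0 0 .0025 1'
```

```text
t: 18.73
ee_pos: [0.563, 0.1679, 0.03]
tcp_rot: [1.0, 0.0, 0.0, 0.0]
wrist_force: [-2.0, -1.0, 3.3]
gripper_width: 0.0254
grip_force: 59.6
t: 19.1
ee_pos: [0.563, 0.1679, 0.03]
tcp_rot: [1.0, 0.0, 0.0, 0.0]
wrist_force: [-4.0, -0.1, 8.3]
gripper_width: 0.025
grip_force: 60.2
```

```bash
python3 -m crank '0 0 0 0 0 -.0025 1;0 0 0 0 0 -.0025 .3;0 0 0 0 0 -.0025 .1;0 0 0 0 0 -.0025 -.1;0 0 0 0 0 -.0025 -.3;0 0 0 0 0 -.0025 -.3;0 0 0 0 0 -.0025 -.3;0 0 0 0 0 -.0025 -.3' && python3 -m crank '0 0 0 0 0 -.1 -.3;0 0 0 0 0 -.3 -.3;0 0 0 0 0 -.6 -.3;0 0 0 0 0 -.6 -.3;0 0 0 0 0 -.6 -.3'; python3 -m crank '0 0 0 .1 1 0 -.3;0 0 0 .1 1 0 -.3;0 0 0 .1 1 0 -.3;0 0 0 .1 1 0 -1;0 0 0 .1 1 0 -1;0 0 0 .1 1 0 -1';  python3 -m crank '0 0 0 0 1 0 -1;0 0 0 0 1 0 -1;0 0 0 0 1 0 -1;0 0 0 0 1 0 -1;0 0 0 0 1 0 -1;0 0 0 0 1 0 -1';python3 -m crank '0 0 0 .05 .31 0 -1;0 0 0 .05 .31 0 -1;0 0 0 .05 .31 0 -1;0 0 0 .05 .31 0 -1;0 0 0 .05 .31 0 -1'; python3 look.py green '(.5920,-.294)'
```

```text
t: 20.1
ee_pos: [0.5629, 0.1679, 0.0297]
tcp_rot: [1.0, 0.0, 0.0, 0.0]
wrist_force: [0.7, -0.2, 0.5]
gripper_width: 0.0556
grip_force: 0.0
t: 20.72
ee_pos: [0.5626, 0.1678, 0.1491]
tcp_rot: [1.0, 0.0, -0.0, 0.0]
wrist_force: [-0.9, -0.5, 0.3]
gripper_width: 0.0553
grip_force: 0.0
t: 21.48
ee_pos: [0.5827, -0.0306, 0.1492]
tcp_rot: [1.0, 0.001, -0.001, -0.0]
wrist_force: [-0.3, 0.2, 0.0]
gripper_width: 0.0854
grip_force: 0.0
t: 22.22
ee_pos: [0.5834, -0.2299, 0.1497]
tcp_rot: [1.0, 0.001, -0.0, -0.0]
wrist_force: [-0.7, 0.0, -0.7]
gripper_width: 0.0854
grip_force: 0.0
t: 22.85
ee_pos: [0.5933, -0.2931, 0.15]
tcp_rot: [1.0, 0.001, 0.0, 0.0]
wrist_force: [0.5, 0.2, -0.1]
gripper_width: 0.0854
grip_force: 0.0
pred [274 221]
band 260 200 35 33
nose [277.  220.7] 285 [ 0.593  -0.2957  0.06  ] d units [-0.001  0.012] [ 0.5932 -0.2933  0.1499]
```

```bash
python3 -m crank '0 0 0 0 .003 .2 -1;0 0 0 0 .003 .4 -1;0 0 0 0 .003 .55 -1;0 0 0 0 .003 .63 -1;0 0 0 0 .003 .646 -1;0 0 0 0 .003 .646 -1;0 0 0 0 .003 .646 -1' && python3 -m crank '0 0 0 0 0 0 1;0 0 0 0 0 0 1;0 0 0 0 0 0 1;0 0 0 0 0 0 1;0 0 0 0 0 0 1;0 0 0 0 0 0 1;0 0 0 0 0 0 1;0 0 0 0 0 0 1' && python3 -m crank '0 0 0 0 0 -.1 1;0 0 0 0 0 -.25 1;0 0 0 0 0 -.55 1;0 0 0 0 0 -.55 1;0 0 0 0 0 -.55 1'
```

```text
t: 23.78
ee_pos: [0.5936, -0.2951, 0.0217]
tcp_rot: [1.0, 0.0, 0.001, 0.001]
wrist_force: [0.4, 0.6, -0.1]
gripper_width: 0.0853
grip_force: 0.0
t: 24.78
ee_pos: [0.5932, -0.2948, 0.0208]
tcp_rot: [1.0, 0.0, 0.0, 0.0]
wrist_force: [0.7, 0.1, 4.9]
gripper_width: 0.0252
grip_force: 58.9
t: 25.4
ee_pos: [0.5927, -0.2945, 0.1304]
tcp_rot: [1.0, 0.0, -0.0, -0.0]
wrist_force: [-0.0, 0.3, -2.2]
gripper_width: 0.0253
grip_force: 59.0
```

```bash
python3 -m crank '0 0 0 0 -.25 0 1;0 0 0 0 -.5 0 1;0 0 0 0 -.75 0 1;0 0 0 0 -1 0 1;0 0 0 0 -1 0 1;0 0 0 0 -1 0 1'; python3 -m crank '0 0 0 -.1 -.25 0 1;0 0 0 -.1 -.5 0 1;0 0 0 -.1 -.75 0 1;0 0 0 -.1 -1 0 1;0 0 0 -.1 -1 0 1;0 0 0 -.1 -1 0 1'; python3 -m crank '0 0 0 -.095 -.25 0 1;0 0 0 -.095 -.5 0 1;0 0 0 -.095 -.725 0 1;0 0 0 -.095 -.725 0 1;0 0 0 -.095 -.725 0 1;0 0 0 -.095 -.725 0 1;0 0 0 -.095 -.725 0 1'; python3 - <<'E'
from h import *
c=r.capture('wrist');T=c['img'];s=r.sense();print(s['ee_pos'])
ct=blobs(T,'green',(225,130,330,255));print(cv2.fitEllipse(cv2.convexHull(ct)),proj(c,(.5537,.2505,.013)))
cv2.imwrite('pics/w6.png',T[:,:,::-1])
E
```

```text
t: 26.15
ee_pos: [0.5927, -0.0951, 0.1296]
tcp_rot: [1.0, 0.0, -0.001, -0.0]
wrist_force: [0.6, -0.5, -1.3]
gripper_width: 0.0256
grip_force: 59.3
t: 26.9
ee_pos: [0.5732, 0.1039, 0.1301]
tcp_rot: [1.0, -0.0, -0.0, 0.0]
wrist_force: [0.9, 0.2, -2.2]
gripper_width: 0.0252
grip_force: 59.5
t: 27.78
ee_pos: [0.5542, 0.2492, 0.1305]
tcp_rot: [1.0, -0.001, -0.0, 0.0]
wrist_force: [-0.5, 0.1, -1.6]
gripper_width: 0.0254
grip_force: 59.6
[0.55414817 0.24944921 0.13057859]
((272.89068603515625, 211.55055236816406), (64.00582885742188, 65.50517272949219), 92.88529968261719) [272.34918173 211.90439363]
```

View pics/w6.png

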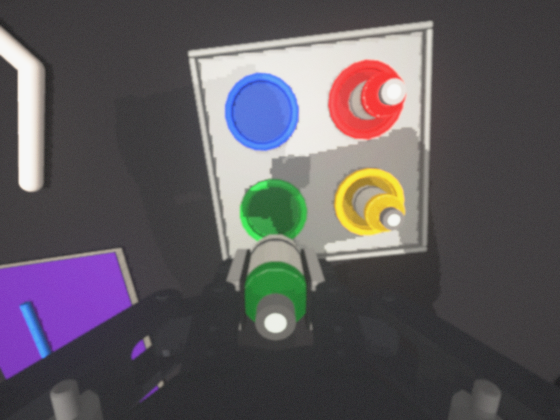

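Red and yellow stand in their wells, and green hangs over its own (ring centre at 273,212). Lowering.

```bash
python3 -m crank '0 0 0 0 -.003 .15 1;0 0 0 0 -.003 .3 1;0 0 0 0 -.003 .42 1;0 0 0 0 -.003 .475 1;0 0 0 0 -.003 .493 1;0 0 0 0 -.003 .493 1;0 0 0 0 -.003 .493 1;0 0 0 0 -.003 .493 1' ; python3 -m crank '0 0 0 0 0 .0025 1;0 0 0 0 0 .005 1;0 0 0 0 0 .0075 1;0 0 0 0 0 .0075 1'; python3 -m crank '0 0 0 0 0 .0025 1;0 0 0 0 0 .0025 1;0 0 0 0 0 .0025 1;0 0 0 0 0 .0025 1'
```

```text
t: 28.82
ee_pos: [0.5541, 0.251, 0.0324]
tcp_rot: [1.0, 0.0, 0.0, -0.0]
wrist_force: [-0.5, 0.2, -2.0]
gripper_width: 0.0252
grip_force: 59.6
t: 29.32
ee_pos: [0.5539, 0.2509, 0.0303]
tcp_rot: [1.0, 0.0, -0.0, 0.0]
wrist_force: [0.2, -0.0, -0.4]
gripper_width: 0.0254
grip_force: 59.6
t: 29.82
ee_pos: [0.5539, 0.2509, 0.0299]
tcp_rot: [1.0, 0.0, 0.0, -0.0]
wrist_force: [0.2, 0.4, -0.1]
gripper_width: 0.0255
grip_force: 59.6
```

```bash
python3 -m crank '0 0 0 0 0 .0025 1;0 0 0 0 0 .0025 1;0 0 0 0 0 .0025 1'; python3 -m crank '0 0 0 0 0 .0015 1;0 0 0 0 0 .0015 1;0 0 0 0 0 .0015 1'
```

```text
t: 30.2
ee_pos: [0.554, 0.2509, 0.0298]
tcp_rot: [1.0, 0.0, 0.0, -0.0]
wrist_force: [-2.0, -0.3, 4.8]
gripper_width: 0.0258
grip_force: 59.7
t: 30.58
ee_pos: [0.554, 0.2509, 0.0297]
tcp_rot: [1.0, 0.0, 0.0, -0.0]
wrist_force: [-2.9, -0.8, 7.1]
gripper_width: 0.0255
grip_force: 60.0
```

```bash
python3 -m crank '0 0 0 0 0 -.0025 1;0 0 0 0 0 -.0025 .3;0 0 0 0 0 -.0025 .1;0 0 0 0 0 -.0025 -.1;0 0 0 0 0 -.0025 -.3;0 0 0 0 0 -.0025 -.3;0 0 0 0 0 -.0025 -.3;0 0 0 0 0 -.0025 -.3' && python3 -m crank '0 0 0 0 0 -.1 -.3;0 0 0 0 0 -.3 -.3;0 0 0 0 0 -.6 -.3;0 0 0 0 0 -.6 -.3;0 0 0 0 0 -.6 -.3'; python3 -m crank '0 0 0 -.3 1 0 -.3;0 0 0 -.3 1 0 -.3;0 0 0 -.3 1 0 -.3;0 0 0 -.3 1 0 -1;0 0 0 -.3 1 0 -1;0 0 0 -.3 1 0 -1';  python3 -m crank '0 0 0 -.16 .58 0 -1;0 0 0 -.16 .58 0 -1;0 0 0 -.16 .58 0 -1;0 0 0 -.16 .58 0 -1;0 0 0 -.16 .58 0 -1;0 0 0 -.16 .58 0 -1'; python3 look.py blue '(.461,-.066)'
```

```text
t: 31.58
ee_pos: [0.5539, 0.2509, 0.0296]
tcp_rot: [1.0, 0.0, -0.0, 0.0]
wrist_force: [0.2, 0.9, -0.2]
gripper_width: 0.0553
grip_force: 0.0
t: 32.2
ee_pos: [0.5535, 0.2508, 0.149]
tcp_rot: [1.0, 0.0, -0.0, 0.0]
wrist_force: [0.6, -0.6, -0.7]
gripper_width: 0.0555
grip_force: 0.0
t: 32.95
ee_pos: [0.4939, 0.0516, 0.1489]
tcp_rot: [1.0, 0.0, -0.001, -0.0]
wrist_force: [0.2, 0.8, 0.2]
gripper_width: 0.0855
grip_force: 0.0
t: 33.7
ee_pos: [0.4622, -0.0641, 0.1495]
tcp_rot: [1.0, 0.001, -0.0, -0.0]
wrist_force: [-0.2, 0.6, 0.1]
gripper_width: 0.0854
grip_force: 0.0
pred [276 222]
band 261 199 35 34
nose [278.  220.5] 285 [ 0.4622 -0.0675  0.06  ] d units [0.    0.016] [ 0.4622 -0.0644  0.1495]
```

```bash
python3 -m crank '0 0 0 0 .007 .2 -1;0 0 0 0 .007 .4 -1;0 0 0 0 .007 .55 -1;0 0 0 0 .007 .63 -1;0 0 0 0 .007 .644 -1;0 0 0 0 .007 .644 -1;0 0 0 0 .007 .644 -1' && python3 -m crank '0 0 0 0 0 0 1;0 0 0 0 0 0 1;0 0 0 0 0 0 1;0 0 0 0 0 0 1;0 0 0 0 0 0 1;0 0 0 0 0 0 1;0 0 0 0 0 0 1;0 0 0 0 0 0 1' && python3 -m crank '0 0 0 0 0 -.1 1;0 0 0 0 0 -.25 1;0 0 0 0 0 -.55 1;0 0 0 0 0 -.55 1;0 0 0 0 0 -.55 1'
```

```text
t: 34.62
ee_pos: [0.4624, -0.0666, 0.0215]
tcp_rot: [1.0, 0.0, 0.001, 0.0]
wrist_force: [-0.2, 0.4, 0.3]
gripper_width: 0.0853
grip_force: 0.0
t: 35.62
ee_pos: [0.4621, -0.0666, 0.0211]
tcp_rot: [1.0, 0.0, 0.0, 0.0]
wrist_force: [-2.1, 0.8, 5.5]
gripper_width: 0.0252
grip_force: 58.8
t: 36.25
ee_pos: [0.4615, -0.0663, 0.1299]
tcp_rot: [1.0, 0.0, -0.001, -0.0]
wrist_force: [-0.6, 0.1, -1.5]
gripper_width: 0.0253
grip_force: 59.1
```

```bash
python3 -m crank '0 0 0 .13 -.25 0 1;0 0 0 .26 -.5 0 1;0 0 0 .4 -.75 0 1;0 0 0 .48 -.9 0 1;0 0 0 .48 -.9 0 1;0 0 0 .48 -.9 0 1';  python3 -m crank '0 0 0 .13 -.25 0 1;0 0 0 .26 -.5 0 1;0 0 0 .395 -.725 0 1;0 0 0 .395 -.725 0 1;0 0 0 .395 -.725 0 1;0 0 0 .395 -.725 0 1;0 0 0 .395 -.725 0 1'; python3 - <<'E'
from h import *
c=r.capture('wrist');T=c['img'];s=r.sense();print(s['ee_pos'])
ct=blobs(T,'blue',(225,130,330,255));print(cv2.fitEllipse(cv2.convexHull(ct)),proj(c,(.637,.2595,.013)))
cv2.imwrite('pics/w7.png',T[:,:,::-1])
E
```

```text
t: 37.0
ee_pos: [0.5571, 0.113, 0.1293]
tcp_rot: [1.0, 0.0, -0.001, 0.0]
wrist_force: [0.4, -0.1, -1.1]
gripper_width: 0.0255
grip_force: 59.4
t: 37.88
ee_pos: [0.6369, 0.2575, 0.1312]
tcp_rot: [1.0, -0.0, 0.0, 0.0]
wrist_force: [-0.3, -0.9, -0.6]
gripper_width: 0.0251
grip_force: 59.5
[0.63688841 0.25771913 0.1311396 ]
((272.2129821777344, 210.34225463867188), (64.6093521118164, 66.0359878540039), 95.18421173095703) [271.56027819 211.04599302]
```

View pics/w7.png

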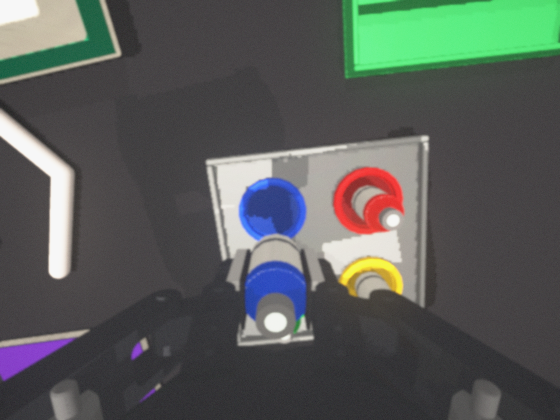

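Blue hangs over its well (ring centre at 272,210). Lowering.

```bash
python3 -m crank '0 0 0 0 -.005 .15 1;0 0 0 0 -.005 .3 1;0 0 0 0 -.005 .42 1;0 0 0 0 -.005 .475 1;0 0 0 0 -.005 .493 1;0 0 0 0 -.005 .493 1;0 0 0 0 -.005 .493 1;0 0 0 0 -.005 .493 1' ; python3 -m crank '0 0 0 0 0 .0025 1;0 0 0 0 0 .005 1;0 0 0 0 0 .0075 1;0 0 0 0 0 .0075 1'; python3 -m crank '0 0 0 0 0 .0025 1;0 0 0 0 0 .0025 1;0 0 0 0 0 .0025 1;0 0 0 0 0 .0025 1'
```

```text
t: 38.92
ee_pos: [0.6371, 0.2596, 0.0328]
tcp_rot: [1.0, 0.0, 0.0, -0.0]
wrist_force: [-1.1, -1.0, -1.4]
gripper_width: 0.0257
grip_force: 59.5
t: 39.42
ee_pos: [0.6369, 0.2595, 0.0306]
tcp_rot: [1.0, 0.0, -0.0, 0.0]
wrist_force: [-0.8, 0.0, -1.7]
gripper_width: 0.0251
grip_force: 59.5
t: 39.92
ee_pos: [0.6369, 0.2595, 0.0302]
tcp_rot: [1.0, 0.0, 0.0, -0.0]
wrist_force: [-0.6, 0.1, -1.4]
gripper_width: 0.0251
grip_force: 59.5
```

```bash
python3 -m crank '0 0 0 0 0 .0025 1;0 0 0 0 0 .0025 1;0 0 0 0 0 .0025 1'; python3 -m crank '0 0 0 0 0 .0015 1;0 0 0 0 0 .0015 1;0 0 0 0 0 .0015 1'
```

```text
t: 40.3
ee_pos: [0.637, 0.2595, 0.0302]
tcp_rot: [1.0, 0.0, 0.0, -0.0]
wrist_force: [-2.5, 0.2, 5.1]
gripper_width: 0.0256
grip_force: 59.6
t: 40.67
ee_pos: [0.637, 0.2595, 0.0301]
tcp_rot: [1.0, 0.0, 0.0, -0.0]
wrist_force: [-3.2, -1.1, 6.9]
gripper_width: 0.0255
grip_force: 59.9
```

Contact is made. I'll release, retreat up and back (−x), and check.

```bash
python3 -m crank '0 0 0 0 0 -.0025 1;0 0 0 0 0 -.0025 .3;0 0 0 0 0 -.0025 .1;0 0 0 0 0 -.0025 -.1;0 0 0 0 0 -.0025 -.3;0 0 0 0 0 -.0025 -.3;0 0 0 0 0 -.0025 -.3;0 0 0 0 0 -.0025 -.3' && python3 -m crank '0 0 0 0 0 -.1 -.3;0 0 0 0 0 -.3 -.3;0 0 0 0 0 -.6 -.3;0 0 0 0 0 -.7 -.3;0 0 0 0 0 -.7 -.3'; python3 -m crank '0 0 0 -.7 .6 -.2 -.3;0 0 0 -.7 .6 -.2 -.3;0 0 0 -.7 .6 -.2 -.3;0 0 0 -.7 .6 -.2 -.3;0 0 0 -.7 .6 -.2 -.3;0 0 0 -.7 .6 -.2 -.3'; python3 - <<'E'
from h import *
a=r.capture('wrist')['img'];b=r.capture('scene')['img'][100:370,130:490]
o=np.hstack([cv2.resize(a,(400,300)),cv2.resize(b,(400,300))]);cv2.imwrite('pics/f.png',o[:,:,::-1])
E
```

```text
t: 41.68
ee_pos: [0.6369, 0.2595, 0.0299]
tcp_rot: [1.0, 0.0, -0.0, -0.0]
wrist_force: [-0.3, 0.7, 0.3]
gripper_width: 0.0552
grip_force: 0.0
t: 42.3
ee_pos: [0.6376, 0.2597, 0.1729]
tcp_rot: [1.0, 0.0, 0.002, -0.001]
wrist_force: [-0.1, -0.1, -2.0]
gripper_width: 0.0557
grip_force: 0.0
t: 43.05
ee_pos: [0.4975, 0.14, 0.2092]
tcp_rot: [1.0, 0.0, -0.0, -0.0]
wrist_force: [0.3, -0.4, -0.2]
gripper_width: 0.0556
grip_force: 0.0
```

View pics/f.png

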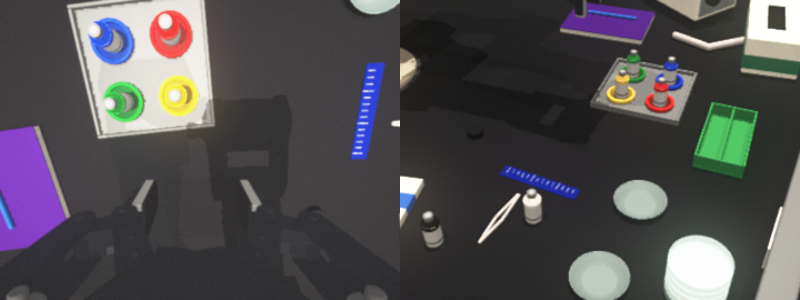

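All four stand upright in their own wells. The white (532,205) and black (432,228) look-alikes are still standing in the right-hand view.

```bash
python3 -c "
from plant import r
print(r.job_done())"
```

```text
the job is handed in; nothing more can be done
None
```

The red, yellow, green and blue objectives are standing upright in their matching wells, the white and black look-alikes were left untouched, and the job was handed in at about 43 s.

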